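# Tip a pump plunger into the V-block and clamp it

### The arm

A 7-joint arm with a two-finger parallel gripper is mounted at the origin on a cart in front of the work surface, level with it; the furniture and walls round the work are solid. World frame = base frame: x ahead of the robot, y to its left, z up, the work surface at z = 0. Lengths are in m, angles in rad, forces in N, time in s.
With the tool pointing down it reaches from about 0.425 to 0.875 m from the base axis. Payload 4.7 kg.
Tool frame: the origin (TCP) lies midway between the tips of the shut fingers; the grasp point (between the pads) lies 19 mm behind it; z points along the fingers, x is the direction in which the jaws open and shut, and the axes are right-handed (so a half turn about z gives the same grasp; the last joint's range is limited). The gripper opens to 87 mm and grips with 3 to 60 N. Pads are 19 mm wide; open, the fingers measure 117 mm over their backs; the gripper's body (75 mm by 190 mm) begins 51 mm behind the grasp point.
Start: joints at [1.263, 0.321, -0.07, 1.45, 0.023, 1.371, -0.057], TCP at [0.206, -0.617, 0.223] pointing down, gripper open.
Joint ranges: [-2.86, 2.86], [-0.3, 2.09], [-1.38, 1.24], [0.06, 2.45], [-1.56, 4.7], [0.09, 2.05], [-2.69, 2.69]. Speed limits (rad/s): [2.57, 2.57, 3.14, 3.14, 3.14, 3.14, 3.14].

### API

Orientations are given as a rotation vector (axis times angle).
In Python, from bench import get_state, eyes, ticket gives the robot as it stands.
- The arm moves only by the tool carry_out, never from a script. Its argument "motion" is a list of rows, each a list of 2 entries, a list of its own where there are three numbers: the shift along the world's x, y, z in m, then the turn about the world's z in rad. A call has 1 to 20 rows; each row is the pose to reach, as a shift and turn from the pose commanded when the call began; what a row does not reach only later rows make up. A row lasts 1/10 s, in which the tool goes at most 50 mm and 8.59 degrees, less where a joint would pass 70% of its speed; a pose out of reach is approached as far as the arm can. A call with a gripper value outside its range is refused whole. "grip" is the gripper command: -1 is fully open, 1 is shut, values between are in proportion, set as the call begins (left out, the last holds). The fingers move at their own pace and stop on an object; "squeeze" is the grip in N (left out, the last holds). Time passes only in rows, so rows that repeat a pose let the fingers close. It gives the time, the measured TCP pose, the force and the opening at its end, in the units of the state.
- get_state(): the state, without advancing time (a new reading comes with each control period).
- eyes.get_image(name): name is "scene" or "top" or "wrist"; returns a dict with "pixels" (480x640x3 uint8, blue, green, red), "mtx" (3x3 intrinsics, pixels), "dist_coeffs" ([k1, k2, p1, p2, k3] as OpenCV has them; the pictures are not rectified), "extrinsics" (4x4, takes a point from camera to world coordinates). Camera axes: x right, y down, z forward; pixel columns grow to the right and rows downward; lengths in m; the calibration is good to about 2 mm. A picture is of the moment at which its call begins. There is no depth.
- ticket.close_job(): hands the job in, once; it reports no verdict.
The state is a dict: "time": time; "joint_positions": joint angles; "qd": joint speeds; "joint_torque": joint torques, N m; "position": TCP position; "tool_rot": TCP orientation; "ft_force": force on the tool from outside, world axes, zero at the start; "torque": the same for the moment, N m; "grip_width": opening from 0.0 (shut) to 1.0 (fully open).
Only numpy, scipy, OpenCV 4.12 (cv2) and the standard library are available. Lean on these libraries where they do the work, as an engineer would, in place of code of your own. Each camera call takes 0.05 s, during which the arm holds its last target. There are 200 camera calls.

### The job

Clamp the polished pump plunger for its seal change: gently tip it off its white tray so that it rolls into the V-block and lies centred in the vee, about midway along it (first swing the clamp strap aside if it is in the way), then swing the strap squarely over it and press the cam lever fully down so that the pad holds it. Never let the gripper or arm touch the plunger, leave the empty tray standing flat on the bench, and do not disturb the other things or press the stop button.

Things in the scene. Friction and masses are not known exactly. Their poses are not given: they have to be found in the camera images.
- fixture: clamping fixture fixed to the bench. Origin on the bench under the middle of the vee; z up, +x away from the robot, -x the open loading side. Base plate x = -44 to +74, y = -75 to +75, 12 mm high. Steel V-block x = -32 to +32, y = -40 to +40, top at z = 58; 90 degree vee along y, edges at x = -24 and +24 on top, apex at z = 34. It does not move
- vee (a point): where the middle of the plunger's barrel axis lies when it is seated and centred: fixture x = 0, y = 0, z = 52.4; axes as the fixture's
- stud (a point): on the axis of the vertical stud on which the clamp strap turns: fixture x = 46, y = 0, z = 77 (mid thickness of the strap). The pillar under it takes x = 34 to 62, y = -18 to +18, up to z = 69; stud and nut reach z = 96
- strap (a joint): steel clamp strap on the stud (hinge about the fixture's +z, rad). 0 = square across the vee, pointing to fixture -x, against its stop; as the value grows its free end swings towards fixture -y, to 1.95 at most; at 1.4 or more it is clear of the vee. Bar 24 wide, z = 72 to 82, round end 70 from the stud axis. Stays where left; about 1 N at the end moves it
- strap_end (a point): point on the strap 60 mm from the stud axis, mid thickness (z = 77), 10 mm short of the round end; its x axis is along the strap, -x to the free end
- lever (a joint): cam lever on the strap (hinge across the strap, rad), pivot 46 from the stud axis at z = 89, 14 wide, 56 long, black grip. 0 = up, sloping up 34 degrees away from the stud; 0.56 = fully down, level, pointing to the strap's free end. Press it down some 30 mm from the pivot with 3 to 6 N; it stays where left and locks when fully down
- lever_tip (a point): tip of the cam lever, 56 mm from its pivot
- pad: round rubber clamp pad, 18 mm, under the strap 46 mm from the stud axis, so over the middle of the vee when the strap is at 0. Origin at the middle of its underside: z = 68 with the lever up (2.6 mm above a seated plunger), 3.6 mm lower with the lever down, which presses a plunger that lies in the vee
- plunger: polished steel pump plunger, the only cylinder on the white tray: barrel 26 mm diameter, 100 mm long, with a threaded stub 10 mm x 14 mm at its +y end; 0.11 to 0.22 kg. Origin at the middle of the barrel's axis; its y axis is the cylinder's axis. It starts on the tray, lying across it against the back wall, and rolls freely
- tray: white plastic carrying tray, 0.13 kg, x axis to its open front. Origin under its middle, on its underside. Floor 126 wide, 4 thick, falling 5 degrees to the back (top at z = 5 by the back wall), so tip the front down more than 5 degrees to make the plunger roll. Side walls at y = +-64.5, 29 high behind, 15 in front; back wall x = -46 to -42, 29 high
- tray_lip (a point): middle of the front edge of the tray's floor, upper side: tray x = 45, z = 12.5; axes as the tray's
- tray_grip (a point): middle of the upright grip tab on the tray's back wall, tray x = -47, z = 66; axes as the tray's. Tab 10 thick (x), 44 wide (y), its top at z = 84; take it between z = 50 and 84 with the fingers closing along the tray's x axis, so that they stay above the plunger (top at z = 33)
- plate_stack: bystander: stack of black plates and lids 133 x 91 x 84 mm, origin under its middle, long side along its x axis
- seal_box: bystander: small card box 32 x 52 x 20 mm, origin under its middle
- hex_key: bystander: hex key 37 x 89 x 4 mm, lying on the bench
- jar: bystander: clear jar with a yellow cap, 47 mm diameter, 80 high, origin under its middle
- bottle: bystander: 100 ml bottle with a blue cap, 57 mm diameter, 125 high, origin under its middle
- cassette: bystander: black dispenser cassette with eight nozzles 32 x 110 x 34 mm, origin under its middle
- tape: bystander: roll of tape 90 mm diameter, 19 high, origin under its middle
- stop_box_mushroom (a joint): red mushroom button of the yellow emergency stop box (76 x 97 x 111 mm, fixed on the bench at x = 0.53, y = 0.18): 0 = out, 0.005 = pressed

How it is judged:
On the way, in this order (a step that is already met when the one before it is completed fails the run):
1. the plunger lies centred in the vee, clear of the tray (horizontal distance between plunger and vee below 0.02 m and x of plunger in the frame of vee between -0.003 and 0.003 m and z of plunger in the frame of vee between -0.003 and 0.003 m and angle between the y axis of plunger and the y axis of fixture, either way round below 0.05 rad and contact force between plunger and tray below 0.05 N), for 0.3 s.
2. the strap is swung square over the plunger in the vee (value of joint strap below 0.12 rad and z of plunger in the frame of vee below 0.003 m and x of plunger in the frame of vee between -0.003 and 0.003 m), for 0.2 s.
3. the lever is down and the pad presses on the plunger (value of joint strap below 0.12 rad and value of joint lever above 0.48 rad and contact force between pad and plunger above 2 N), for 0.2 s.
At the end, for the whole second after the job is handed in: Plunger centred in the vee (axis within 3 mm and 0.05 rad, middle within 20 mm of the vee's), strap within 0.12 rad of square, lever over 0.48 rad down, pad pressing the plunger with over 2 N, empty tray flat on the bench (within 0.06 rad and 6 mm), all at rest (all of step 3 and horizontal distance between plunger and vee below 0.02 m and x of plunger in the frame of vee between -0.003 and 0.003 m and z of plunger in the frame of vee between -0.003 and 0.003 m and angle between the y axis of plunger and the y axis of fixture, either way round below 0.05 rad and angle between tray's own z axis and vertical below 0.06 rad and height (world z) of tray below 0.006 m and linear speed of each of tray, plunger below 0.02 m/s); the robot touches nothing.
It fails at once if the gripper or arm touches the polished plunger (contact force between any of the fingers, the arm and plunger above 0.5 N).
It fails at once if the plunger is flung or dropped from a height (linear speed of plunger above 1 m/s).
It fails at once if a bystander is moved by more than 20 mm (distance of any of plate_stack, seal_box, hex_key, jar, bottle, cassette, tape from where it was at the start of the episode above 0.02 m).
It fails at once if the emergency stop is pressed (value of joint stop_box_mushroom above 0.003 m).
It also fails if it takes over 72 s, if anything falls off the work surface, if the arm or the gripper's body presses on something with over 40 N, if the wrist force passes 120 N, or if a joint passes its speed limit or range.

## Working session

There is one attempt and no reset: what is moved stays moved. The work goes in short steps, Python scripts to look and compute and a tool call to move; the robot and the scene stay as the last step left them, time stands still between calls to the robot, and variables do not carry over. Pictures are saved under pics/ and viewed, about 8 in all and at most 12, crops included, and the job is handed in when it is done.

Besides the shell and the picture viewer there is one more tool, called after ">>>" as name(argument=value, ...) on one line, values as JSON. carry_out: Moves the arm, as the interface text tells. Its arguments: {"type":"object","properties":{"motion":{"type":"array","items":{"type":"array"}},"grip":{"type":"number"},"squeeze":{"type":"number"}},"required":["motion"]}

```bash
mkdir -p pics; ls; cat > h.py <<'E'
import numpy as np, cv2
from bench import get_state, eyes, ticket
def snap(n,f):
    d=eyes.get_image(n); cv2.imwrite('pics/'+f,d['pixels']); np.savez('pics/'+f[:-4]+'.npz',**{k:np.array(d[k]) for k in d}); return d
def load(f): return np.load('pics/'+f+'.npz')
def ray(d,uv):
    p=cv2.undistortPoints(np.array([[uv]],float),d['mtx'],np.array(d['dist_coeffs'],float))[0,0]
    E=np.array(d['extrinsics']); return E[:3,3],E[:3,:3]@np.array([p[0],p[1],1.])
def at(d,uv,z):
    o,r=ray(d,uv); return (o+r*(z-o[2])/r[2]).round(4)
def proj(d,P):
    E=np.linalg.inv(np.array(d['extrinsics'])); P=np.atleast_2d(np.array(P,float))
    return cv2.projectPoints(P,cv2.Rodrigues(E[:3,:3])[0],E[:3,3],d['mtx'],np.array(d['dist_coeffs'],float))[0][:,0]
E
python3 -c "
from h import *
snap('top','t0.png');snap('scene','s0.png');s=get_state();print(s)
for n in ['top','scene']:
  d=load(n[0]+'0');print(d['extrinsics'].round(3),d['mtx'].round(0))"
```

```text
pics
{'time': 0.1, 'joint_positions': array([ 1.26309251,  0.32176508, -0.07010283,  1.4515223 ,  0.02261317,
        1.37081319, -0.05693004]), 'qd': array([-0.00102038, -0.00131376, -0.00032698, -0.00113487, -0.00020563,
       -0.0015427 ,  0.00043457]), 'joint_torque': array([-6.05891219e-04, -4.92569876e+01, -4.06411244e-01, -3.13399208e+01,
       -6.41270215e-02,  3.94861191e-02,  8.20253331e-05]), 'position': array([ 0.20538707, -0.61618423,  0.22157592]), 'tool_rot': array([-2.54790696e+00,  1.83629153e+00,  2.27970333e-03]), 'ft_force': array([ 0.29589155,  0.67860182, -0.62790964]), 'torque': array([-0.02222659, -0.0624529 ,  0.00471217]), 'grip_width': 1.0002861942504309}
[[-0.005 -0.984  0.181  0.318]
 [-1.     0.004 -0.004  0.034]
 [ 0.003 -0.181 -0.984  1.302]
 [ 0.     0.     0.     1.   ]] [[547.   0. 309.]
 [  0. 547. 230.]
 [  0.   0.   1.]]
[[-0.58  -0.439  0.686 -0.256]
 [-0.814  0.329 -0.478  0.58 ]
 [-0.015 -0.836 -0.549  0.74 ]
 [ 0.     0.     0.     1.   ]] [[558.   0. 314.]
 [  0. 558. 234.]
 [  0.   0.   1.]]
```

View pics/t0.png

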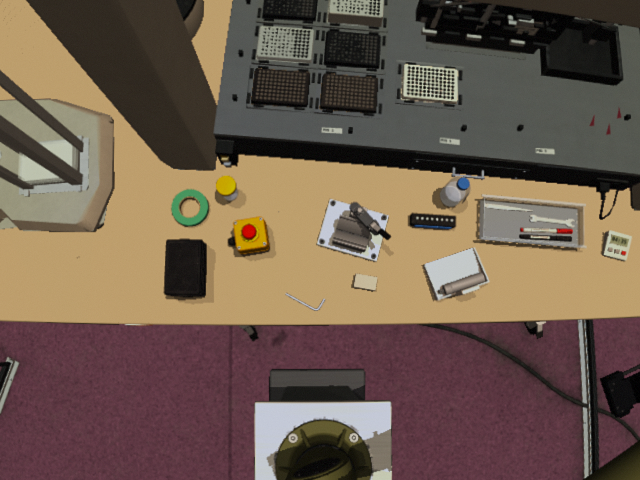

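View pics/s0.png

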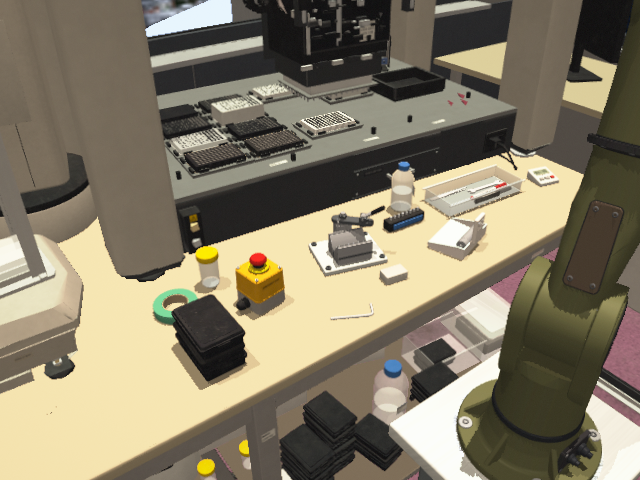

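The top view shows the fixture near (352,228), the tray near (457,273) with its back wall towards the robot, and the seal box at (365,283). Next I'll zoom in.

```bash
python3 -c "
from h import *
t=cv2.imread('pics/t0.png');s=cv2.imread('pics/s0.png')
a=cv2.resize(t[192:302,310:400],None,fx=4.4,fy=4.4,interpolation=3)
b=cv2.resize(t[240:310,415:500],None,fx=4.7,fy=4.3,interpolation=3)
a=cv2.resize(t[190:265,310:400],(400,300*1),interpolation=2)
a=cv2.resize(t[192:262,310:395],(400,300),interpolation=2)
b=cv2.resize(t[240:310,415:500],(400,300),interpolation=2)
c=cv2.resize(s[200:275,305:390],(400,300),interpolation=2)
e=cv2.resize(s[205:265,420:495],(400,300),interpolation=2)
cv2.imwrite('pics/z0.png',np.vstack([np.hstack([a,b]),np.hstack([c,e])]))"
```

```text
(no output)
```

View pics/z0.png

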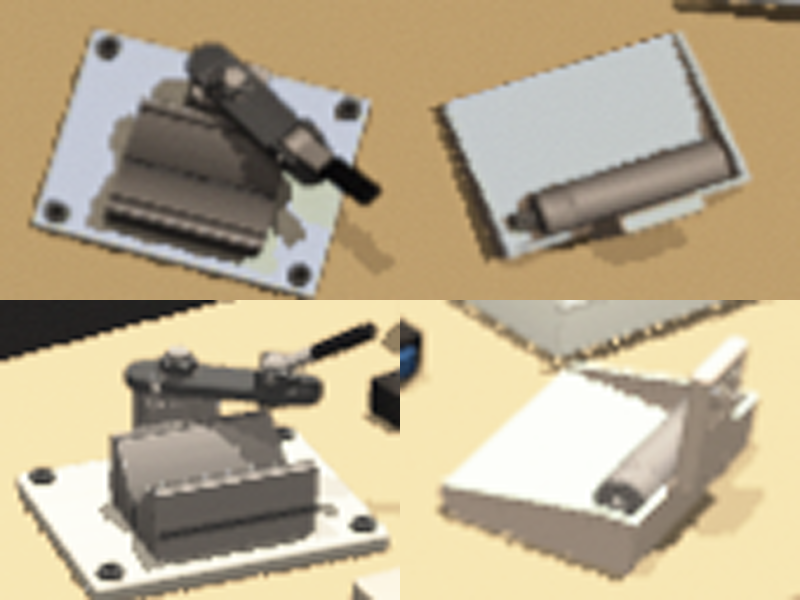

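The zoom shows the strap partly over the vee, swung about 45° or more towards −y. The lever is up. The plunger lies against the tray's back wall with its stub to the left (+y). I'll fit the poses from the corner pixels.

```bash
cat > fit.py <<'E'
from h import *
from scipy.optimize import least_squares
t,s=load('t0'),load('s0')
A=lambda x,y:(310+x/4.706,192+y/4.286); B=lambda x,y:(415+(x-400)/4.706,240+y/4.286)
C=lambda x,y:(305+x/4.706,200+(y-300)/4.); D=lambda x,y:(420+(x-400)/5.333,205+(y-300)/5.)
def T(p,q): c,sn=np.cos(p[2]),np.sin(p[2]); q=np.array(q,float); return np.array([p[0]+c*q[0]-sn*q[1],p[1]+sn*q[0]+c*q[1],q[2]])
def fit(obs,p0):
    f=lambda p: np.concatenate([(proj(d,T(p,q))[0]-uv) for d,q,uv in obs])
    r=least_squares(f,p0,loss='soft_l1'); print(r.x.round(4)); print(r.fun.reshape(-1,2).round(1).tolist()); return r.x
fx=fit([(t,(.074,.075,.012),A(95,28)),(t,(.074,-.075,.012),A(372,100)),(t,(-.044,-.075,.012),A(318,293)),(t,(-.044,.075,.012),A(34,222)),
 (s,(.074,.075,.012),C(18,487)),(s,(-.044,.075,.012),C(97,587)),(s,(-.044,-.075,.012),C(388,541))],(.6,0,0))
tr=fit([(t,(.045,.066,.015),B(443,106)),(t,(.045,-.066,.015),B(680,35)),(t,(-.046,-.066,.029),B(748,178)),(t,(-.046,.066,.029),B(508,257)),
 (s,(.045,.066,.015),D(440,487)),(s,(-.046,.066,0),D(625,578)),(s,(-.052,-.022,.084),D(745,340))],(.5,-.2,.3))
np.save('fx.npy',fx);np.save('tr.npy',tr)
stud=T(fx,(.046,0,.077)); print('stud',stud)
print('nut px',at(t,A(235,75),.096)); e=at(t,A(318,182),.082);e2=at(t,A(305,150),.095)
print('strapend/lever',e,e2,'strap angle',[np.arctan2(*(lambda v:(v[1],v[0]))(-(q-stud)[:2]))-fx[2] for q in (e,e2)])
# plunger ends (barrel upper line z~.03)
a,b=at(t,B(541,212),.018),at(t,B(727,160),.018)
def inv(p,q): return T((0,0,-p[2]),(q[0]-p[0],q[1]-p[1],q[2])).round(4)
print('plunger ends in tray',inv(tr,a),inv(tr,b))
print('tab',T(tr,(-.047,0,.066)),'seal box',at(t,(365,283),.02))
E
python3 fit.py
```

```text
[ 0.5404 -0.073  -0.2863]
[[-0.5, -0.4], [0.3, -0.3], [-0.7, 1.3], [-0.9, 0.5], [-0.4, -4.3], [0.3, -0.5], [1.6, -3.1]]
[ 0.4463 -0.3204  0.3077]
[[-0.7, -0.3], [-0.6, -0.7], [-0.2, 1.1], [-0.3, 0.4], [-0.2, -1.5], [0.5, -1.1], [1.4, -1.0]]
stud [ 0.58455525 -0.08597466  0.077     ]
nut px [ 0.5855 -0.0864  0.096 ]
strapend/lever [ 0.5305 -0.1267  0.082 ] [ 0.5453 -0.1192  0.095 ] strap angle [np.float64(0.9319470796811986), np.float64(0.9886680403948174)]
plunger ends in tray [-0.0275  0.0377  0.018 ] [-0.031  -0.0642  0.018 ]
tab [ 0.40147718 -0.33463256  0.066     ] seal box [ 0.4257 -0.1023  0.02  ]
```

The poses fit consistently and the strap is at about 0.95 rad, so it has to be swung aside first. I'll approach with closed fingers on its +y/−x side.

>>> carry_out(motion=[[[0.02,0.036,0.0],0.0],[[0.06,0.107,0.0],0.0],[[0.08,0.142,0.0],0.0],[[0.1,0.178,0.0],0.0],[[0.12,0.213,0.0],0.0],[[0.14,0.249,0.0],0.0],[[0.16,0.284,0.0],0.0],[[0.18,0.32,0.0],0.0],[[0.2,0.355,0.0],0.0],[[0.22,0.391,0.0],0.0],[[0.24,0.426,0.0],0.0],[[0.26,0.462,0.0],0.0],[[0.28,0.497,0.0],0.0],[[0.3,0.533,0.0],0.0],[[0.3,0.533,0.0],0.0],[[0.3,0.533,-0.04],0.0],[[0.3,0.533,-0.075],0.0],[[0.3,0.533,-0.1],0.0],[[0.3,0.533,-0.1],0.0],[[0.3,0.533,-0.1],0.0]], grip=1, squeeze=20)

```text
time: 2.1
position: [0.5054, -0.084, 0.1228]
tool_rot: [2.548, -1.837, -0.001]
ft_force: [1.4, -0.3, 1.0]
grip_width: 0.004
```

```bash
python3 -c "
from h import *
d=snap('scene','s1.png');w=snap('wrist','w1.png')
print(w['extrinsics'].round(3))
a=cv2.resize(d['pixels'][120:300,270:450],(400,400),interpolation=2);b=cv2.resize(w['pixels'],(400,300))
o=np.zeros((400,800,3),np.uint8);o[:,:400]=a;o[:300,400:]=b;cv2.imwrite('pics/v1.png',o)"
```

```text
[[ 0.317 -0.909 -0.271  0.581]
 [-0.949 -0.303 -0.091 -0.06 ]
 [ 0.001  0.286 -0.958  0.285]
 [ 0.     0.     0.     1.   ]]
```

View pics/v1.png

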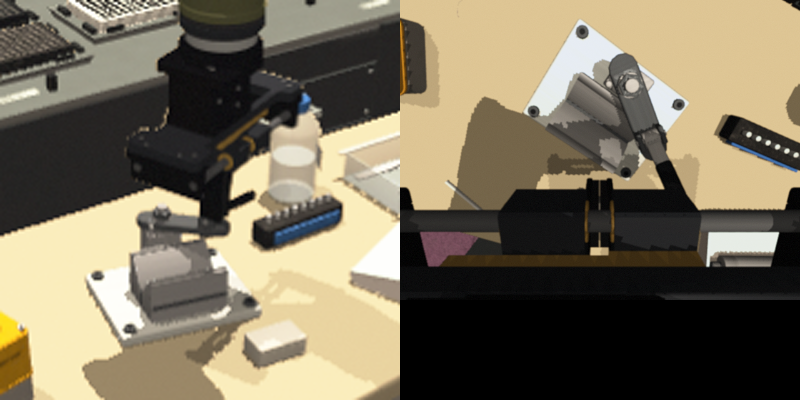

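The wrist view shows the fixture sharply: plate corners at (288,32), (461,160) and (200,176) in full pixels, nut at about (370,137). I'll refine the fixture pose with these.

```bash
cat > ref.py <<'E'
from h import *
from scipy.optimize import least_squares
from fit import T,fx
w=load('w1')
q=[(.074,.075,.012),(.074,-.075,.012),(-.044,.075,.012),(-.044,-.075,.012),(.046,0,.096)]
print(np.array([proj(w,T(fx,a))[0] for a in q]).round(0).tolist())
g=cv2.cvtColor(w['pixels'],cv2.COLOR_BGR2GRAY)
ob=[(288,32),(461,160),(200,176)]
c=cv2.cornerSubPix(g,np.array(ob,np.float32).reshape(-1,1,2),(6,6),(-1,-1),(3,50,.01))[:,0];print(c)
f=lambda p:np.concatenate([proj(w,T(p,a))[0]-u for a,u in zip(q[:3],c)])
r=least_squares(f,fx);print(r.x.round(4),r.fun.round(1));np.save('fx.npy',r.x)
print('stud nut px',proj(w,T(r.x,q[4])))
z=at(w,((655-400)*1.6,140*1.6),.082);st=T(r.x,(.046,0,.077));print('strap end dir',z,np.arctan2(-(z-st)[1],-(z-st)[0])-r.x[2],np.linalg.norm((z-st)[:2]))
E
python3 ref.py|tail -9
```

```text
plunger ends in tray [-0.0275  0.0377  0.018 ] [-0.031  -0.0642  0.018 ]
tab [ 0.40147718 -0.33463256  0.066     ] seal box [ 0.4257 -0.1023  0.02  ]
[[288.0, 27.0], [468.0, 165.0], [195.0, 181.0], [366.0, 294.0], [374.0, 139.0]]
[[287.02048   29.743896]
 [461.       160.      ]
 [200.       176.      ]]
[ 0.5415 -0.0724 -0.2807] [-0.7 -4.6  6.5  2.6 -5.8  4.2]
stud nut px [[373.03418566 135.54621621]]
strap end dir [ 0.549  -0.1212  0.082 ] 1.057976297809736 0.051465874833049687
```

>>> carry_out(motion=[[[0,0,-0.025],0],[[0,0,-0.048],0],[[0,0,-0.048],0],[[0.006,-0.008,-0.048],0],[[0.012,-0.016,-0.048],0],[[0.018,-0.025,-0.048],0],[[0.023,-0.033,-0.048],0],[[0.028,-0.041,-0.048],0],[[0.033,-0.048,-0.048],0],[[0.038,-0.055,-0.048],0],[[0.038,-0.055,-0.048],0]])

```text
time: 3.3
position: [0.5442, -0.1404, 0.0745]
tool_rot: [2.547, -1.839, 0.001]
ft_force: [-0.5, 0.3, 0.7]
grip_width: 0.004
```

```bash
python3 -c "
from h import *
d=snap('scene','s2.png');w=snap('wrist','w2.png')
a=cv2.resize(d['pixels'][120:300,270:450],(400,400),interpolation=2);b=cv2.resize(w['pixels'],(400,300))
o=np.zeros((400,800,3),np.uint8);o[:,:400]=a;o[:300,400:]=b;cv2.imwrite('pics/v2.png',o)"
```

```text
(no output)
```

View pics/v2.png

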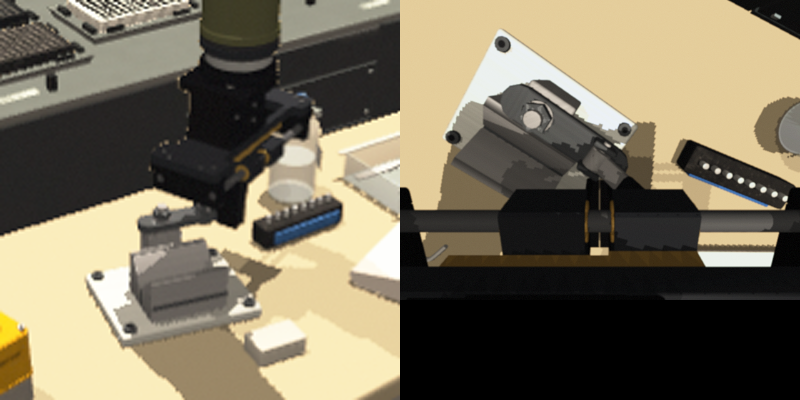

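The strap is now at about 1.7 rad, past 90° and clear of the vee. Next I'll go over the tray's tab with the gripper open.

>>> carry_out(motion=[[[-0.005,0.007,0.03],0],[[-0.005,0.007,0.07],0],[[-0.005,0.007,0.11],0],[[-0.03,-0.03,0.125],0],[[-0.06,-0.07,0.125],0],[[-0.085,-0.11,0.125],0],[[-0.115,-0.15,0.125],0],[[-0.13,-0.18,0.115],0],[[-0.142,-0.195,0.105],-0.014],[[-0.142,-0.195,0.095],-0.014],[[-0.142,-0.195,0.085],-0.014],[[-0.142,-0.195,0.085],-0.014]], grip=-1)

```text
time: 4.6
position: [0.4022, -0.3306, 0.1577]
tool_rot: [-2.538, 1.849, 0.005]
ft_force: [-0.3, 0.7, 0.3]
grip_width: 0.969
```

```bash
python3 -c "
from h import *
d=snap('scene','s3.png');w=snap('wrist','w3.png')
a=cv2.resize(d['pixels'][110:290,380:520],(311,400),interpolation=2);b=cv2.resize(w['pixels'],(489,367))
o=np.zeros((400,800,3),np.uint8);o[:,:311]=a;o[:367,311:]=b;cv2.imwrite('pics/v3.png',o)"
```

```text
(no output)
```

View pics/v3.png

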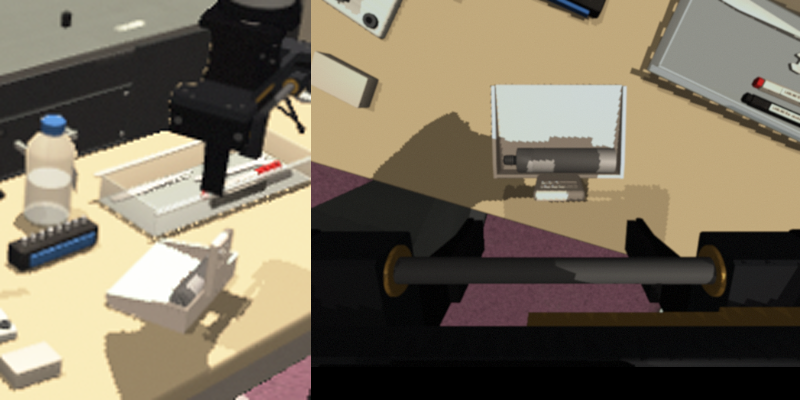

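The wrist view shows the tray square to the camera. Its corners are at about (236,113), (412,113), (410,233) and (238,233), and the tab top is at about (323,256).

```bash
cat > ref2.py <<'E'
from h import *
from scipy.optimize import least_squares
from fit import T,tr,inv
w=load('w3')
q=[(.045,.066,.015),(.045,-.066,.015),(-.046,-.066,.029),(-.046,.066,.029),(-.047,0,.084)]
ob=np.array([(235.6,112.6),(412.3,112.6),(409.7,233),(238.2,233),(323,256)])
print(np.array([proj(w,T(tr,a))[0] for a in q]).round(0).tolist())
f=lambda p:np.concatenate([proj(w,T(p,a))[0]-u for a,u in zip(q,ob)])
r=least_squares(f,tr,loss='soft_l1');print('tray',r.x.round(4),r.fun.round(1));np.save('tr.npy',r.x)
print('tab',T(r.x,(-.047,0,.066)))
for u in [(204*1.309,160*1.309),(305*1.309,160*1.309),(192*1.309,160*1.309)]: print(inv(r.x,at(w,u,.025)))
E
python3 ref2.py|tail -6
```

```text
[[234.0, 111.0], [411.0, 112.0], [407.0, 235.0], [237.0, 234.0], [323.0, 259.0]]
tray [ 0.4472 -0.3209  0.3102] [-0.4 -2.   0.1 -1.6 -1.6  0.8  0.3  0.4  1.   1.5]
tab [ 0.40241588 -0.33525341  0.066     ]
[-0.0279  0.0436  0.025 ]
[-0.0275 -0.0588  0.025 ]
[-0.0279  0.0558  0.025 ]
```

>>> carry_out(motion=[[[0,-0.001,-0.03],0],[[0,-0.001,-0.06],0],[[0,-0.001,-0.09],0],[[0,-0.001,-0.106],0],[[0,-0.001,-0.106],0]])

```text
time: 5.2
position: [0.401, -0.3326, 0.0517]
tool_rot: [-2.537, 1.852, 0.006]
ft_force: [-0.2, -0.1, -0.1]
grip_width: 1.0
```

>>> carry_out(motion=[[[0,0,0],0],[[0,0,0],0],[[0,0,0],0],[[0,0,0],0],[[0,0,0],0],[[0,0,0],0],[[0,0,0],0],[[0,0,0],0]], grip=1, squeeze=60)

```text
time: 6.0
position: [0.4016, -0.3348, 0.0538]
tool_rot: [2.535, -1.855, 0.0]
ft_force: [-0.1, -0.2, 1.9]
grip_width: 0.498
```

>>> carry_out(motion=[[[0,0,0.003],0],[[0,0,0.006],0],[[0,0,0.009],0],[[0,0,0.009],0],[[0,0,0.009],0]])

```text
time: 6.5
position: [0.4015, -0.3346, 0.0626]
tool_rot: [2.536, -1.854, -0.0]
ft_force: [0.0, -0.4, -3.4]
grip_width: 0.497
```

```bash
python3 -c "
from h import *
d=snap('scene','s4.png');w=snap('wrist','w4.png');print(get_state()['torque'])
a=cv2.resize(d['pixels'][150:290,400:510],(311,400),interpolation=2);b=cv2.resize(w['pixels'],(489,367))
o=np.zeros((400,800,3),np.uint8);o[:,:311]=a;o[:367,311:]=b;cv2.imwrite('pics/v4.png',o)"
```

```text
[-0.00975997  0.04568712 -0.02896508]
```

View pics/v4.png

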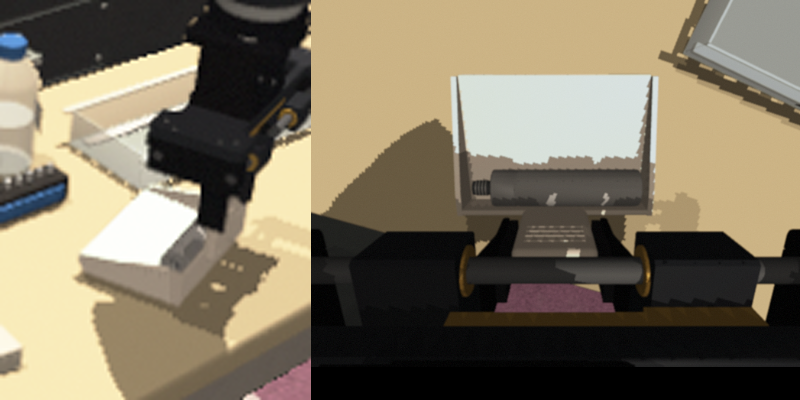

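Held flat: the full weight shows on the wrist and the plunger is still at the back wall. Next, lift and carry smoothly towards the fixture.

>>> carry_out(motion=[[[0,0,0.003],0],[[0,0,0.01],0],[[0,0,0.02],0],[[0,0,0.032],0],[[0,0,0.046],0],[[0,0,0.06],0],[[0,0,0.073],0],[[0,0,0.083],0],[[0,0,0.088],0],[[0,0,0.09],0],[[0,0,0.09],0]])

```text
time: 7.7
position: [0.4015, -0.3345, 0.1525]
tool_rot: [2.536, -1.855, -0.0]
ft_force: [0.5, 0.3, -2.8]
grip_width: 0.497
```

>>> carry_out(motion=[[[0.0,0.003,0],-0.006],[[0.001,0.011,0],-0.02],[[0.002,0.023,0],-0.045],[[0.004,0.039,0],-0.08],[[0.005,0.058,0],-0.115],[[0.007,0.078,0],-0.155],[[0.009,0.099,0],-0.195],[[0.011,0.12,0],-0.235],[[0.013,0.142,0],-0.275],[[0.015,0.164,0],-0.315],[[0.017,0.186,0],-0.355],[[0.019,0.207,0],-0.4],[[0.021,0.228,0],-0.44],[[0.023,0.247,0],-0.48],[[0.025,0.265,0],-0.515],[[0.026,0.28,0],-0.545],[[0.027,0.292,0],-0.57],[[0.028,0.299,0],-0.585],[[0.028,0.303,0],-0.593],[[0.028,0.303,0],-0.593]])

```text
time: 9.7
position: [0.4292, -0.0308, 0.1524]
tool_rot: [1.884, -2.513, -0.0]
ft_force: [-0.1, 0.6, -3.4]
grip_width: 0.495
```

```bash
python3 -c "
from h import *
d=snap('scene','s5.png');w=snap('wrist','w5.png');print(get_state()['torque'],get_state()['position'])
a=cv2.resize(d['pixels'][120:300,290:430],(311,400),interpolation=2);b=cv2.resize(w['pixels'],(489,367))
o=np.zeros((400,800,3),np.uint8);o[:,:311]=a;o[:367,311:]=b;cv2.imwrite('pics/v5.png',o)"
```

```text
[0.04225429 0.10255581 0.07019316] [ 0.42930123 -0.03184186  0.15245049]
```

View pics/v5.png

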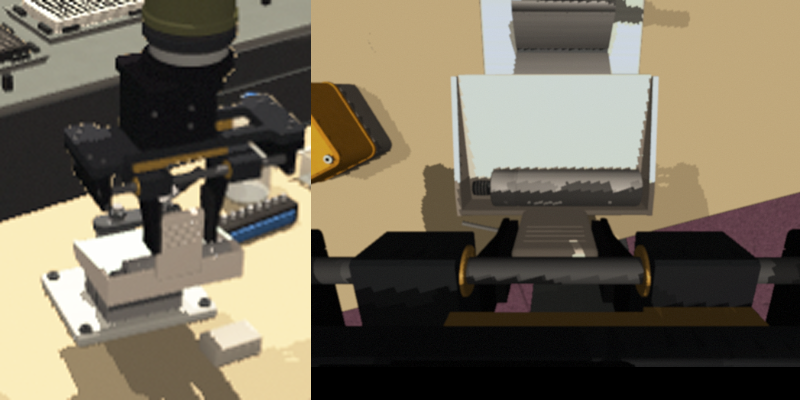

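The tray is still flat in the grip, the plunger is in place, and the lip is over the block edge. I'll check alignment from this image: the barrel spans columns 491–641 of the composite and the block 513–613.

```bash
python3 - <<'E'
from h import *
w=load('w5');fx=np.array([.541,-.073,-.283]);k=1.309
def T(p,q): c,sn=np.cos(p[2]),np.sin(p[2]); return np.array([p[0]+c*q[0]-sn*q[1],p[1]+sn*q[0]+c*q[1],q[2]])
def inv(p,q): return T((0,0,-p[2]),(q[0]-p[0],q[1]-p[1],q[2])).round(4)
u=lambda x,y:((x-311)*k,y*k)
print('barrel ends in fixture',inv(fx,at(w,u(491,187),.12)),inv(fx,at(w,u(641,187),.12)))
print('block',inv(fx,at(w,u(513,5),.058)),inv(fx,at(w,u(613,3),.058)),inv(fx,at(w,u(516,48),.058)),inv(fx,at(w,u(608,48),.058)))
print('lip',inv(fx,at(w,u(452,76),.115)),inv(fx,at(w,u(658,76),.115)))
for q in [(.032,.04,.058),(.032,-.04,.058),(-.032,.04,.058),(.024,.04,.058),(.044,-.075,.012)]: p=proj(w,T(fx,q))[0]/k;print(q,p+[311,0])
E
```

```text
barrel ends in fixture [-0.0986  0.0513  0.12  ] [-0.0987 -0.0513  0.12  ]
block [0.0276 0.0394 0.058 ] [ 0.0289 -0.0368  0.058 ] [-0.0025  0.0382  0.058 ] [-0.0024 -0.0346  0.058 ]
lip [-0.027   0.0724  0.115 ] [-0.027  -0.0574  0.115 ]
(0.032, 0.04, 0.058) [511.94726451  -1.60113069]
(0.032, -0.04, 0.058) [617.48060213  -1.66140669]
(-0.032, 0.04, 0.058) [515.21389942  87.34850031]
(0.024, 0.04, 0.058) [512.38380947  10.30069045]
(0.044, -0.075, 0.012) [ 6.46849912e+02 -4.07004264e-01]
```

Alignment is good: plunger middle at fixture y≈0 and lip at x=−27 mm. Lower until the lip just rests on the block.

>>> carry_out(motion=[[[0,0,-0.005],0],[[0,0,-0.015],0],[[0,0,-0.027],0],[[0,0,-0.036],0],[[0,0,-0.042],0],[[0,0,-0.045],0],[[0,0,-0.046],0],[[0,0,-0.046],0]])

```text
time: 10.6
position: [0.4297, -0.0316, 0.1067]
tool_rot: [-1.883, 2.514, -0.0]
ft_force: [0.1, -0.0, -3.1]
grip_width: 0.502
```

>>> carry_out(motion=[[[0,0,-0.001],0],[[0,0,-0.002],0],[[0,0,-0.002],0],[[0,0,-0.002],0]])

```text
time: 11.0
position: [0.4296, -0.0317, 0.1047]
tool_rot: [1.883, -2.515, 0.0]
ft_force: [-0.1, -0.0, -3.4]
grip_width: 0.494
```

>>> carry_out(motion=[[[0,0,-0.001],0],[[0,0,-0.002],0],[[0,0,-0.002],0],[[0,0,-0.002],0]])

```text
time: 11.4
position: [0.4294, -0.0316, 0.1029]
tool_rot: [1.883, -2.514, -0.0]
ft_force: [-3.3, 1.5, 3.5]
grip_width: 0.497
```

Contact came at TCP z≈0.103, as predicted. Ease off, lower the squeeze so the tab can pivot, and raise the back in small steps along the tilt arc.

>>> carry_out(motion=[[[0,0,0.001],0],[[0,0,0.001],0],[[0,0,0.001],0]], squeeze=12)

```text
time: 11.7
position: [0.4296, -0.0317, 0.1034]
tool_rot: [-1.883, 2.515, -0.0]
ft_force: [-0.2, 0.9, -2.6]
grip_width: 0.508
```

>>> carry_out(motion=[[[0.001,0,0.001],0],[[0.002,-0.001,0.002],0],[[0.002,-0.001,0.003],0],[[0.003,-0.001,0.004],0],[[0.003,-0.001,0.004],0]])

```text
time: 12.2
position: [0.4328, -0.0327, 0.1078]
tool_rot: [-1.883, 2.514, -0.0]
ft_force: [0.9, 1.5, -2.7]
grip_width: 0.505
```

```bash
python3 -c "
from h import *
d=snap('scene','s6.png');w=snap('wrist','w6.png');print(get_state()['torque'],get_state()['position'],get_state()['ft_force'])
a=cv2.resize(d['pixels'][120:300,290:430],(311,400),interpolation=2);b=cv2.resize(w['pixels'],(489,367))
o=np.zeros((400,800,3),np.uint8);o[:,:311]=a;o[:367,311:]=b;cv2.imwrite('pics/v6.png',o)"
```

```text
[ 0.12192894  0.06640328 -0.0312644 ] [ 0.43259902 -0.03264182  0.10761842] [-0.04226809  0.34405705 -3.80632072]
```

```bash
cat > tilt.py <<'E'
import sys
from h import *
# tray pitch (deg, front down) from front-corner rows/cols in the wrist image, referenced to w5 (flat)
def edges(w):
    g=cv2.cvtColor(w['pixels'],cv2.COLOR_BGR2GRAY).astype(float)
    roi=g[150:175,:].mean(0)  # row band within tray: width
    col=g[40:200,200:215].mean(1); col2=g[40:200,425:440].mean(1)
    return g
a=edges(load('w5'))
for n in sys.argv[1:]:
    b=edges(load(n)); A=a[60:290,180:470].astype(np.uint8);B=b[60:290,180:470].astype(np.uint8)
    p=cv2.goodFeaturesToTrack(A,60,.02,6); q,st,_=cv2.calcOpticalFlowPyrLK(A,B,p,None,winSize=(25,25))
    ok=st[:,0]==1; d=(q-p)[ok][:,0]; pp=p[ok][:,0]
    for y0,y1 in [(30,60),(60,110),(110,160),(160,230)]:
        m=(pp[:,1]>y0)&(pp[:,1]<y1); print(n,(y0+60,y1+60),m.sum(),np.median(d[m],0).round(1) if m.any() else '')
E
python3 tilt.py w6
```

```text
w6 (90, 120) 6 [-0.2 -0.9]
w6 (120, 170) 4 [0.2 1. ]
w6 (170, 220) 15 [ 2.1 -0.5]
w6 (220, 290) 28 [-0.2  0.1]
```

View pics/v6.png

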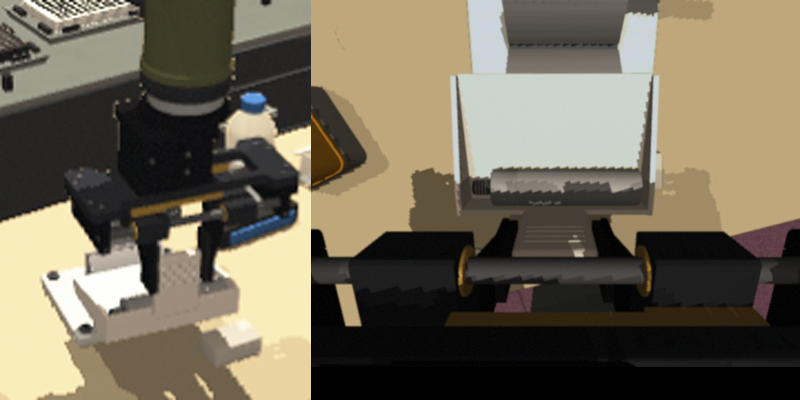

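No tilt yet: the tab still holds at 12 N. Go back to contact and try 5 N, watching the load.

>>> carry_out(motion=[[[-0.001,0,-0.002],0],[[-0.003,0.001,-0.0045],0],[[-0.003,0.001,-0.0045],0]])

```text
time: 12.6
position: [0.4291, -0.0315, 0.1028]
tool_rot: [1.883, -2.514, -0.0]
ft_force: [-0.9, -0.4, -1.1]
grip_width: 0.501
```

>>> carry_out(motion=[[[0,0,0],0],[[0,0,0],0],[[0,0,0],0]], squeeze=5)

```text
time: 12.9
position: [0.4296, -0.0317, 0.1031]
tool_rot: [1.883, -2.515, 0.0]
ft_force: [-0.3, 0.7, -2.4]
grip_width: 0.504
```

>>> carry_out(motion=[[[0,0,0.0005],0],[[0.001,0,0.001],0],[[0.001,0,0.0015],0],[[0.002,-0.001,0.002],0],[[0.002,-0.001,0.003],0],[[0.003,-0.001,0.004],0],[[0.003,-0.001,0.004],0]])

```text
time: 13.6
position: [0.4328, -0.0327, 0.1073]
tool_rot: [-1.883, 2.514, -0.0]
ft_force: [-0.8, -0.4, -2.2]
grip_width: 0.504
```

```bash
python3 -c "
from h import *
d=snap('scene','s7.png');w=snap('wrist','w7.png')"; python3 tilt.py w6 w7
```

```text
w6 (90, 120) 6 [-0.2 -0.9]
w6 (120, 170) 4 [0.2 1. ]
w6 (170, 220) 15 [ 2.1 -0.5]
w6 (220, 290) 28 [-0.2  0.1]
w7 (90, 120) 6 [-1.8  4.8]
w7 (120, 170) 4 [-1.8  7.8]
w7 (170, 220) 15 [2.1 2.8]
w7 (220, 290) 28 [0.7 0.1]
```

The tray now pivots at 5 N, with the front edge shifted about 5 px (about 2.5°). Continue the arc slowly past 5°.

>>> carry_out(motion=[[[0.001,0,0.001],0],[[0.001,0,0.002],0],[[0.002,-0.001,0.003],0],[[0.003,-0.001,0.004],0],[[0.003,-0.001,0.004],0]])

```text
time: 14.2
position: [0.4358, -0.0337, 0.1113]
tool_rot: [-1.883, 2.515, -0.0]
ft_force: [0.7, 0.2, -2.8]
grip_width: 0.506
```

```bash
python3 -c "
from h import *
d=snap('scene','s8.png');w=snap('wrist','w8.png')
a=cv2.resize(d['pixels'][120:300,290:430],(311,400),interpolation=2);b=cv2.resize(w['pixels'],(489,367))
o=np.zeros((400,800,3),np.uint8);o[:,:311]=a;o[:367,311:]=b;cv2.imwrite('pics/v8.png',o)"; python3 tilt.py w8
```

```text
w8 (90, 120) 6 [-4.6 10.7]
w8 (120, 170) 4 [-4.  8.]
w8 (170, 220) 15 [-5.   5.9]
w8 (220, 290) 28 [ 0.7 -0.1]
```

View pics/v8.png

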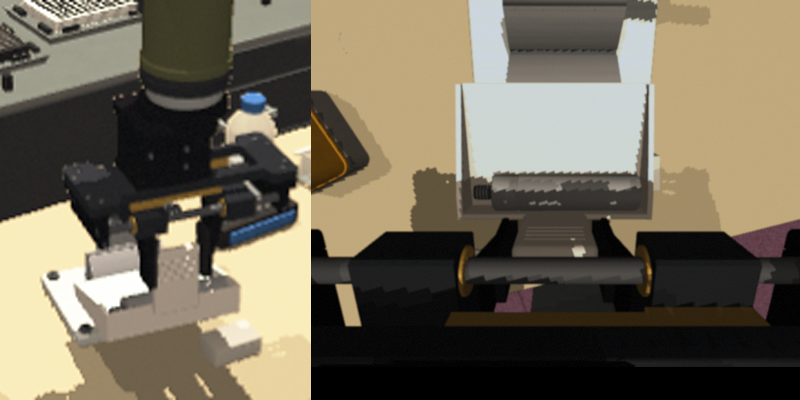

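The front edge dropped from row 76 to 84 and the plunger is still at the back. Keep raising slowly.

>>> carry_out(motion=[[[0.001,0,0.001],0],[[0.002,-0.001,0.002],0],[[0.003,-0.001,0.003],0],[[0.003,-0.001,0.004],0],[[0.003,-0.001,0.004],0],[[0.003,-0.001,0.004],0],[[0.003,-0.001,0.004],0],[[0.003,-0.001,0.004],0]])

```text
time: 15.1
position: [0.4386, -0.0346, 0.1151]
tool_rot: [1.883, -2.515, 0.0]
ft_force: [-0.4, 0.3, -1.5]
grip_width: 0.503
```

```bash
cat > dk.py <<'E'
import sys
from h import *
# dark (plunger) rows in tray middle, full px; tray cols ~230-430
for n in sys.argv[1:]:
    g=cv2.cvtColor(load(n)['pixels'],cv2.COLOR_BGR2GRAY); print(n,g[0:300:8,280:370].mean(1).astype(int).tolist())
E
python3 -c "
from h import *
d=snap('scene','s9.png');w=snap('wrist','w9.png')"; python3 tilt.py w9;python3 dk.py w5 w8 w9
```

```text
w9 (90, 120) 5 [-7.5 16.5]
w9 (120, 170) 4 [-6.1 17.2]
w9 (170, 220) 15 [-1.3 -4.9]
w9 (220, 290) 28 [ 0.5 -1.5]
w5 [72, 93, 92, 98, 90, 85, 76, 70, 57, 99, 109, 116, 137, 209, 209, 209, 209, 209, 209, 209, 209, 209, 209, 209, 209, 209, 209, 209, 77, 124, 112, 100, 49, 61, 64, 64, 62, 73]
w8 [84, 86, 99, 93, 86, 83, 75, 71, 55, 92, 104, 114, 117, 124, 211, 211, 210, 210, 210, 210, 210, 210, 210, 210, 210, 210, 210, 210, 184, 94, 93, 92, 52, 67, 42, 63, 60, 66]
w9 [105, 96, 65, 98, 94, 87, 83, 76, 70, 52, 98, 106, 115, 120, 124, 212, 212, 211, 211, 211, 211, 211, 211, 211, 211, 211, 211, 78, 114, 147, 124, 89, 47, 69, 69, 60, 61, 59]
```

The plunger has begun rolling. Raise a touch more and let it roll.

>>> carry_out(motion=[[[0.001,0,0.001],0],[[0.001,0,0.001],0],[[0.001,0,0.001],0],[[0.001,0,0.001],0],[[0.001,0,0.001],0]])

```text
time: 15.7
position: [0.4396, -0.0347, 0.1161]
tool_rot: [1.883, -2.515, 0.0]
ft_force: [-0.1, -0.0, -1.7]
grip_width: 0.507
```

```bash
python3 -c "
from h import *
w=snap('wrist','w10.png');print(get_state()['ft_force'])"; python3 dk.py w10
```

```text
[-0.35114993 -0.42079552 -1.57508489]
w10 [53, 122, 57, 98, 100, 90, 87, 80, 74, 62, 91, 105, 116, 119, 126, 214, 214, 214, 214, 214, 213, 109, 142, 165, 168, 141, 108, 213, 213, 165, 124, 87, 121, 87, 84, 61, 62, 62]
```

Rolling slowly and under control: the plunger is at rows 168–208. Hold.

>>> carry_out(motion=[[[0,0,0],0],[[0,0,0],0],[[0,0,0],0],[[0,0,0],0],[[0,0,0],0],[[0,0,0],0],[[0,0,0],0],[[0,0,0],0]])

```text
time: 16.55
position: [0.4396, -0.0346, 0.1161]
tool_rot: [1.883, -2.514, 0.0]
ft_force: [-0.6, -0.6, -1.2]
grip_width: 0.501
```

```bash
python3 -c "
from h import *
d=snap('scene','s11.png');w=snap('wrist','w11.png');print(get_state()['ft_force'])
a=cv2.resize(d['pixels'][120:300,290:430],(311,400),interpolation=2);b=cv2.resize(w['pixels'],(489,367))
o=np.zeros((400,800,3),np.uint8);o[:,:311]=a;o[:367,311:]=b;cv2.imwrite('pics/v11.png',o)"; python3 dk.py w11
```

```text
[ 0.58172015 -0.53450983 -2.18344626]
w11 [51, 117, 54, 95, 96, 87, 111, 145, 157, 150, 130, 102, 48, 115, 122, 209, 209, 208, 208, 208, 208, 208, 208, 208, 208, 208, 208, 208, 208, 158, 119, 84, 116, 84, 81, 59, 59, 60]
```

The plunger has crossed the lip and lies in the vee rows. Lock the grip, lift the empty tray straight off, and carry it back to its old place.

>>> carry_out(motion=[[[0,0,0],0],[[0,0,0.001],0],[[0,0,0.006],0],[[0,0,0.015],0],[[0,0,0.03],0],[[0,0,0.045],0],[[0,0,0.055],0],[[0,0,0.06],0],[[0,0,0.06],0]], squeeze=50)

```text
time: 17.55
position: [0.44, -0.0347, 0.1768]
tool_rot: [-1.883, 2.514, -0.002]
ft_force: [0.2, 0.1, -1.5]
grip_width: 0.497
```

>>> carry_out(motion=[[[0.0,-0.005,0],0.01],[[-0.002,-0.02,0],0.04],[[-0.004,-0.04,0],0.08],[[-0.006,-0.065,0],0.13],[[-0.009,-0.09,0],0.18],[[-0.012,-0.115,0],0.23],[[-0.015,-0.14,0],0.28],[[-0.018,-0.165,0],0.33],[[-0.021,-0.19,0],0.38],[[-0.025,-0.215,0],0.43],[[-0.028,-0.24,0],0.48],[[-0.032,-0.262,0],0.52],[[-0.034,-0.28,-0.01],0.56],[[-0.036,-0.292,-0.03],0.58],[[-0.038,-0.299,-0.05],0.593],[[-0.038,-0.299,-0.07],0.593],[[-0.038,-0.299,-0.085],0.593],[[-0.038,-0.299,-0.096],0.593],[[-0.038,-0.299,-0.1],0.593],[[-0.038,-0.299,-0.1],0.593]])

```text
time: 19.55
position: [0.4012, -0.3335, 0.0755]
tool_rot: [-2.536, 1.854, 0.002]
ft_force: [0.7, -0.5, -1.3]
grip_width: 0.499
```

>>> carry_out(motion=[[[0,0,0],0],[[0,0,-0.003],0],[[0,0,-0.006],0],[[0,0,-0.008],0],[[-0.002,0,-0.011],0],[[-0.004,-0.001,-0.014],0],[[-0.006,-0.001,-0.017],0],[[-0.008,-0.001,-0.02],0],[[-0.008,-0.001,-0.02],0]], squeeze=5)

```text
time: 20.45
position: [0.393, -0.3347, 0.0556]
tool_rot: [2.535, -1.855, -0.001]
ft_force: [-0.2, -1.0, -0.5]
grip_width: 0.509
```

```bash
python3 -c "
from h import *
d=snap('scene','s12.png');w=snap('wrist','w12.png');t=snap('top','t12.png');print(get_state()['ft_force'])"; python3 tilt.py w12
```

```text
[ 0.01086976 -1.16053285 -1.54458065]
w12 (90, 120) 1 [63.4  6.1]
w12 (120, 170) 4 [-0.6 -5. ]
w12 (170, 220) 15 [  0.6 -12.2]
w12 (220, 290) 25 [0.2 9.3]
```

>>> carry_out(motion=[[[0,0,-0.001],0],[[0,0,-0.002],0],[[0,0,-0.003],0],[[0,0,-0.003],0]], squeeze=3)

```text
time: 21.0
position: [0.3938, -0.3347, 0.0534]
tool_rot: [2.536, -1.855, 0.001]
ft_force: [0.1, 1.4, 3.2]
grip_width: 0.503
```

>>> carry_out(motion=[[[0,0,0],0],[[0,0,0],0],[[0,0,0],0],[[0,0,0],0],[[0,0,0],0],[[0,0,0.03],0],[[0,0,0.07],0],[[0,0,0.11],0],[[0,0,0.15],0],[[0,0,0.15],0]], grip=-1)

```text
time: 22.0
position: [0.3965, -0.3369, 0.2093]
tool_rot: [2.534, -1.854, 0.017]
ft_force: [0.9, 0.6, 0.5]
grip_width: 1.0
```

```bash
python3 -c "
from h import *
s=snap('scene','s13.png');t=snap('top','t13.png')
a=cv2.resize(t['pixels'][192:262,310:395],(400,300),interpolation=2)
b=cv2.resize(t['pixels'][240:310,415:500],(400,300),interpolation=2)
c=cv2.resize(s['pixels'][200:275,305:390],(400,300),interpolation=2)
e=cv2.resize(s['pixels'][205:265,420:495],(400,300),interpolation=2)
cv2.imwrite('pics/z13.png',np.vstack([np.hstack([a,b]),np.hstack([c,e])]))"
```

```text
(no output)
```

View pics/z13.png

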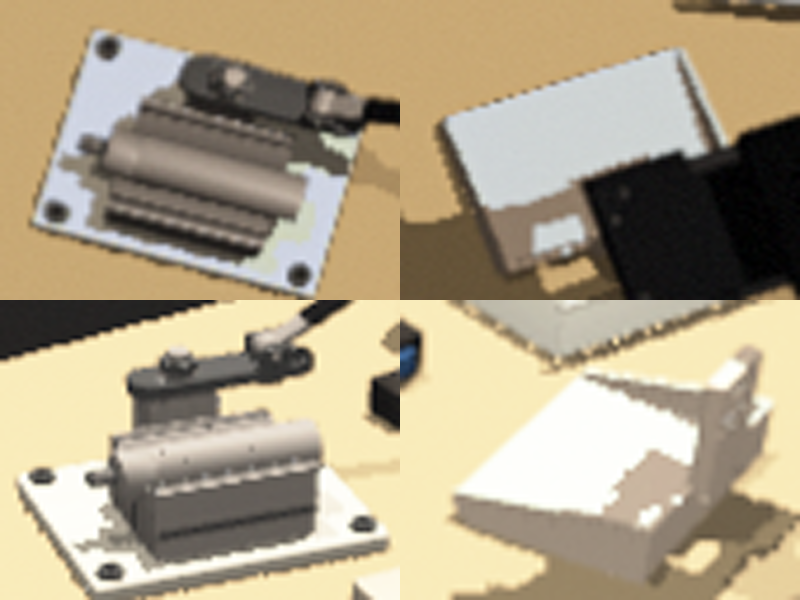

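The plunger lies along the vee, the empty tray stands flat on the bench, and the strap points along fixture −y (about 1.5 rad). Now work out the waypoints for sweeping the strap back.

```bash
python3 - <<'E'
from h import *
fx=np.array([.541,-.073,-.283]);c,s=np.cos(fx[2]),np.sin(fx[2]);R=np.array([[c,-s],[s,c]])
W=lambda q:fx[:2]+R@np.array(q)
t=load('t13')
A=lambda x,y:(310+x/4.706,192+y/4.286)
for z,p in [(.0524,(108,150)),(.0524,(303,193)),(.065,(108,150)),(.065,(303,193))]: print(z,(R.T@(at(t,A(*p),z)[:2]-fx[:2])).round(4))
print('bottle',at(t,(458,190),.1),'console',at(t,(400,160),.12),at(t,(400,185),0))
print(get_state()['position'],get_state()['joint_positions'].round(2))
cmd=np.array([.394,-.335])
for th,d in [(1.52,45),(1.52,30),(1.35,24),(1.15,22),(.95,22),(.75,22),(.55,22),(.35,22),(.2,22),(.1,22),(0,22),(0,20)]:
    q=np.array([46,0])+62*np.array([-np.cos(th),-np.sin(th)])+d*np.array([np.sin(th),-np.cos(th)])
    w=W(q/1000);print(th,d,q.round(0),w.round(4),(w-cmd).round(3))
w=W([-.028,0]);print('lever',w,w-cmd)
E
```

```text
0.0524 [-0.0007  0.0477]
0.0524 [ 0.003  -0.0512]
0.065 [-0.0032  0.0477]
0.065 [ 0.0006 -0.0502]
bottle [ 0.6301 -0.3136  0.1   ] console [ 0.6949 -0.178   0.12  ] [ 0.6686 -0.1969  0.    ]
[ 0.39395298 -0.33505932  0.20399134] [ 1.01  0.06 -0.37  1.79  0.02  1.29 -0.63]
1.52 45 [ 88. -64.] [ 0.6074 -0.1592] [0.213 0.176]
1.52 30 [ 73. -63.] [ 0.5932 -0.1543] [0.199 0.181]
1.35 24 [ 56. -66.] [ 0.5763 -0.1517] [0.182 0.183]
1.15 22 [ 41. -66.] [ 0.5618 -0.1473] [0.168 0.188]
0.95 22 [ 28. -63.] [ 0.5501 -0.1415] [0.156 0.194]
0.75 22 [ 16. -58.] [ 0.5397 -0.1334] [0.146 0.202]
0.55 22 [  5. -51.] [ 0.5312 -0.1234] [0.137 0.212]
0.35 22 [ -5. -42.] [ 0.5248 -0.1119] [0.131 0.223]
0.2 22 [-10. -34.] [ 0.5216 -0.1026] [0.128 0.232]
0.1 22 [-13. -28.] [ 0.5202 -0.0962] [0.126 0.239]
0 22 [-16. -22.] [ 0.5195 -0.0897] [0.125 0.245]
0 20 [-16. -20.] [ 0.5201 -0.0877] [0.126 0.247]
lever [ 0.51411378 -0.06518135] [0.12011378 0.26981865]
```

The plunger middle is at fixture y≈0 and its axis is within about 1–3 mm. Close the fingers, turn the jaw parallel to the console, and descend behind the strap.

>>> carry_out(motion=[[[0.02,0.018,0],-0.05],[[0.05,0.043,0],-0.1],[[0.08,0.07,0],-0.15],[[0.11,0.097,0],-0.2],[[0.14,0.122,0],-0.25],[[0.17,0.147,0],-0.308],[[0.195,0.168,0],-0.308],[[0.207,0.178,0],-0.308],[[0.207,0.178,0],-0.308],[[0.207,0.178,-0.04],-0.308],[[0.207,0.178,-0.08],-0.308],[[0.207,0.178,-0.11],-0.308],[[0.207,0.178,-0.1285],-0.308],[[0.207,0.178,-0.1285],-0.308],[[0.207,0.178,-0.1285],-0.308]], grip=1, squeeze=20)

```text
time: 23.6
position: [0.5996, -0.1583, 0.0746]
tool_rot: [2.218, -2.223, -0.0]
ft_force: [0.2, -0.0, -0.2]
grip_width: 0.004
```

Sweep the strap back along the arc (shifts relative to this pose).

>>> carry_out(motion=[[[-0.008,0.003,0],0],[[-0.016,0.004,0],0],[[-0.025,0.005,0],0],[[-0.032,0.007,0],0],[[-0.039,0.01,0],0],[[-0.045,0.013,0],0],[[-0.051,0.016,0],0],[[-0.056,0.02,0],0],[[-0.061,0.024,0],0],[[-0.066,0.029,0],0],[[-0.07,0.034,0],0],[[-0.073,0.04,0],0],[[-0.076,0.045,0],0],[[-0.078,0.05,0],0],[[-0.079,0.054,0],0],[[-0.08,0.058,0],0],[[-0.081,0.061,0],0],[[-0.081,0.064,0],0],[[-0.081,0.064,0],0]])

```text
time: 25.5
position: [0.5194, -0.092, 0.0745]
tool_rot: [2.222, -2.221, -0.001]
ft_force: [0.1, 0.8, -0.7]
grip_width: 0.002
```

>>> carry_out(motion=[[[0,0.001,0],0],[[0,0.002,0],0],[[0,0.003,0],0],[[0,0.003,0],0]])

```text
time: 25.9
position: [0.5195, -0.0896, 0.0745]
tool_rot: [2.221, -2.222, -0.0]
ft_force: [0.1, -0.3, 0.3]
grip_width: 0.007
```

>>> carry_out(motion=[[[0,0.001,0],0],[[0,0.002,0],0],[[0.001,0.003,0],0],[[0.001,0.003,0],0],[[0.001,0.003,0],0]])

```text
time: 26.4
position: [0.5197, -0.0888, 0.0745]
tool_rot: [2.217, -2.221, 0.001]
ft_force: [-2.1, -5.7, 1.5]
grip_width: 0.008
```

```bash
python3 - <<'E'
from h import *
t=snap('top','t14.png');s=snap('scene','s14.png');w=snap('wrist','w14.png')
b=cv2.resize(w['pixels'],(489,367));a=cv2.resize(s['pixels'][120:280,295:420],(311,400),interpolation=2)
o=np.zeros((400,800,3),np.uint8);o[:,:311]=a;o[:367,311:]=b;cv2.imwrite('pics/v14.png',o)
E
```

```text
(no output)
```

About 6 N of reaction shows the strap is against its stop, so it is square. Back off, rise, and go above the lever.

>>> carry_out(motion=[[[-0.001,-0.004,0],0],[[-0.004,-0.014,0],0],[[-0.008,-0.026,0],0],[[-0.008,-0.026,0.03],0],[[-0.008,-0.026,0.065],0],[[-0.008,-0.026,0.085],0],[[-0.008,-0.01,0.085],0],[[-0.007,0.01,0.085],0],[[-0.007,0.022,0.085],0],[[-0.007,0.022,0.065],0],[[-0.007,0.022,0.05],0],[[-0.007,0.022,0.043],0],[[-0.007,0.022,0.043],0]])

```text
time: 27.85
position: [0.5126, -0.0647, 0.1162]
tool_rot: [2.22, -2.221, -0.004]
ft_force: [0.3, -0.4, -0.2]
grip_width: 0.003
```

>>> carry_out(motion=[[[0,0,-0.003],0],[[0,0,-0.006],0],[[0,0,-0.009],0],[[0,0,-0.012],0],[[0,0,-0.012],0]])

```text
time: 28.35
position: [0.5136, -0.0647, 0.1054]
tool_rot: [2.221, -2.222, 0.0]
ft_force: [-0.1, 0.2, 3.2]
grip_width: 0.006
```

Pressing now (3 N). Continue down in small steps.

>>> carry_out(motion=[[[0,0,-0.002],0],[[0,0,-0.004],0],[[0,0,-0.006],0],[[0,0,-0.008],0],[[0,0,-0.008],0]])

```text
time: 28.85
position: [0.5129, -0.0645, 0.0972]
tool_rot: [2.221, -2.221, -0.002]
ft_force: [-1.1, 0.1, 3.4]
grip_width: 0.009
```

>>> carry_out(motion=[[[0,0,-0.001],0],[[0,0,-0.002],0],[[0,0,-0.003],0],[[0,0,-0.003],0]])

```text
time: 29.25
position: [0.5126, -0.0643, 0.0946]
tool_rot: [2.22, -2.22, -0.003]
ft_force: [-4.2, 1.2, 7.2]
grip_width: 0.007
```

>>> carry_out(motion=[[[0,0,-0.001],0],[[0,0,-0.002],0],[[0,0,-0.002],0]])

```text
time: 29.55
position: [0.5126, -0.0643, 0.0941]
tool_rot: [2.22, -2.22, -0.002]
ft_force: [-8.5, 0.7, 18.5]
grip_width: 0.009
```

>>> carry_out(motion=[[[0,0,-0.001],0],[[0,0,-0.001],0],[[0,0,-0.001],0]])

```text
time: 29.85
position: [0.5126, -0.0643, 0.0939]
tool_rot: [2.22, -2.22, -0.002]
ft_force: [-11.3, 1.7, 24.6]
grip_width: 0.004
```

The lever is hard against its end: it stands still under 25 N. Retract upwards and check with the last picture.

>>> carry_out(motion=[[[0,0,0.01],0],[[0,0,0.04],0],[[0,0,0.08],0],[[-0.01,-0.04,0.12],0],[[-0.03,-0.09,0.14],0],[[-0.04,-0.13,0.15],0],[[-0.05,-0.17,0.15],0],[[-0.05,-0.2,0.15],0],[[-0.05,-0.2,0.15],0],[[-0.05,-0.2,0.15],0]])

```text
time: 30.85
position: [0.4634, -0.265, 0.2407]
tool_rot: [-2.219, 2.223, 0.002]
ft_force: [0.2, 0.9, 0.0]
grip_width: 0.006
```

```bash
python3 -c "
from h import *
s=snap('scene','s15.png');t=snap('top','t15.png')
a=cv2.resize(t['pixels'][192:262,310:395],(400,300),interpolation=2)
b=cv2.resize(t['pixels'][140:310,170:510],(400,300),interpolation=2)
c=cv2.resize(s['pixels'][200:275,305:390],(400,300),interpolation=2)
e=cv2.resize(s['pixels'][205:265,420:495],(400,300),interpolation=2)
cv2.imwrite('pics/z15.png',np.vstack([np.hstack([a,b]),np.hstack([c,e])]))"
```

```text
(no output)
```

View pics/z15.png

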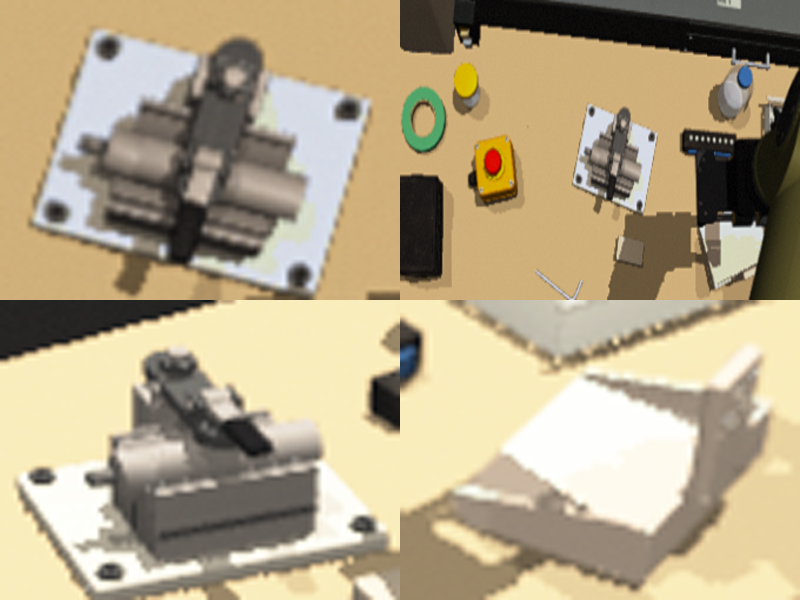

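The strap is square over the centred plunger, the lever is level and pointing to the strap's free end, the tray is flat and empty, and the other things have not moved. Handing in.

```bash
python3 -c "
from bench import ticket
print(ticket.close_job())"
```

```text
the job is handed in; nothing more can be done
None
```

The plunger is clamped in the V-block and the job is handed in, at about 31 s of robot time; the hand-in gave no verdict.

**What I did**
- **Strap aside:** I swung the strap clear of the vee to about 1.5 rad.
- **Tipping the tray:** The moves cannot tilt the tool, so I gripped the tab across its 44 mm width instead of along the tray's x axis as advised. I rested the lip on the block edge, cut the squeeze to 5 N so the tab could pivot, and raised the back slowly until the plunger rolled into the vee.
- **Tray and clamp:** I set the empty tray back about where it started. Then I swung the strap against its stop and pressed the lever to its end.

**Last checks**
- **Plunger:** Measured before clamping, its middle was within about 2 mm of the vee's middle along the block. Its axis was within about 1–3 mm and 0.04 rad, which is about the accuracy of the camera measurement. The last picture shows it still centred.
- **Strap:** It met its stop with about 6 N of reaction, so it is square.
- **Lever:** It stopped moving under about 25 N, more than the 3–6 N advised, and looks level. I did not measure the pad force on the plunger.
- **Surroundings:** The last picture shows the tray flat and empty, and the things in view undisturbed. I saw no contact between the gripper and the plunger, and the arm is clear of everything.

No check failed. At 12 N squeeze the tray did not pivot, so I went back to contact and used 5 N.

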